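# Set the plank to the bread cutter, unlock its blade arm and hold it open

### The job

Get the bread cutter ready for the next baguette: lay the long narrow oak plank flat on the table with its long edge flush along the cutter's outfeed side (the long side of its board next to the blade, away from the handle), about midway along it. Then pull the black side handle straight out from the cutter against its spring to unlock the blade arm, and lift the arm by that handle to about 40 degrees. Finish while still holding the arm up by the handle, with the plank still flush and everything else left where it was.

Things in the scene. Friction and masses are not known exactly. Their poses are not given: they have to be found in the camera images.
- cutter: Bread cutter (baguette guillotine), fixed to the table: a beech board, top 30 mm above the table, under a steel blade arm. Origin on the table. x runs along the blade from handle end to hinge end, y points out of the outfeed side, z up. The board spans x = -200 to +170, y = -120 to +20 mm. A bread fence 68 mm high crosses it at x = 49 to 61 mm on the infeed (-y) side.
- outfeed_mid (a point): Point in the middle of the cutter's outfeed face, 8 mm above the table (cutter frame x = -15, y = +20 mm); axes as the cutter's, y straight out of the face. The face is flat, upright, 370 mm long, 4 to 30 mm above the table. Behind its edge (y under 16 mm) stand steel guide plates up to 102 mm and the hinge bracket up to 114 mm high.
- hinge (a point): Point on the arm's hinge axis, in the blade's plane, 75 mm above the table (cutter frame x = +135, y = 0); axes as the cutter's. The hinge axis is level, along y.
- handle_grip (a point): Middle of the black side handle, a round grip 28 mm thick, 80 mm long with a 36 mm end flange, level along the cutter's y at the arm's front end, on the infeed side. Arm down and locked: at x = -175, y = -55, z = 75 mm in the cutter frame, 45 mm over the board, 310 mm from the hinge axis; grip from y = -21 to -103 mm. Moves with the handle, which does not spin on its axis.
- pull_handle: The side handle with its lock pin; origin on its axis, in the blade's plane when pushed home. It slides out of the arm and is otherwise rigid with it: the arm is lifted by it, in an arc about the hinge.
- latch (a joint): How far the side handle is pulled out, along the cutter's -y, in m: 0 home (locked), 0.014 at its stop. A spring pushes it home, 4 N at 0 and 11 N at the stop. Its inner pin locks the arm down in a hole of the outfeed guide plate and is free beyond about 0.009. Once the arm is up 0.12 rad the pin is above the plate and the handle may slide home.
- blade_hinge (a joint): Angle of the blade arm in rad: 0 down on the board, growing as it rises, 1.25 at its stop. Not sprung: it falls shut when let go. Lifting it at the handle takes 3 to 5 N.
- blade_arm: The steel blade arm, 340 mm long, 12 mm thick, 87 mm high over the table when down, about 0.6 kg with its handle; origin on the hinge axis. When down it runs from there along the cutter's -x.
- plank_center (a point): Centre of the loose oak serving plank, 280 mm long, 60 mm wide, 16 mm thick (8 mm above its underside), lying flat on the table at the left; its x axis runs along its length, its y axis across it. Both long edges are alike. About 0.2 kg.
- slate: loose slate serving board 200 x 170 x 8 mm at the left, with the jar and the toast on it; origin at the centre of its underside. A bystander.
- jar: preserving jar of spread, 74 mm across, 78 mm high, on the slate; origin at the centre of its underside. A bystander.
- toast: round slice of toast, 64 mm across, 15 mm thick, on the slate; origin at the centre of its underside. A bystander.
- tumbler: drinking glass, 72 mm across, 100 mm high, standing on the table at the right; origin at the centre of its underside. A bystander.
- mill: dark turned pepper mill, 52 mm across, 160 mm high, standing at the back left; origin at the centre of its underside. A bystander.
- ramekin: small white salt dish, 56 mm across, 30 mm high, standing near the robot; origin at the centre of its underside. A bystander.
- baguette: short baguette, 220 mm long, 60 mm across, lying at the right of the cutter; origin at the centre of its underside, its length along its y axis. A bystander.
- knife: table knife, 220 mm long, lying at the right, near the robot; origin near its middle, on the table. A bystander.

How it is judged:
By the outcome, as a careful person would: the job done as asked, in the order asked, and still so for the second after the job is handed in, while the arm keeps its last pose, push and grip.
It also fails if it takes over 72 s, if anything falls off the work surface, if the arm or the gripper's body presses on something with over 40 N, if the wrist force passes 120 N, or if a joint passes its speed limit or range.

### The arm

A 6-joint arm with a two-finger parallel gripper is mounted at the origin on the work surface. World frame = base frame: x ahead of the robot, y to its left, z up, the work surface at z = 0. Lengths are in m, angles in rad, forces in N, time in s.
With the tool pointing down it reaches from about 0.375 to 0.9 m from the base axis. Payload 3.1 kg.
Tool frame: the origin (TCP) lies between the finger pads; the fingertips stand 19 mm ahead of it and the grasp point (between the pads) is the TCP (bot.finger_overhang is the z of the fingertips in the tool frame, in m); z points along the fingers, y is the direction in which the jaws open and shut (so a half turn about z gives the same grasp; the last joint's range is limited). The gripper opens to 87 mm and grips with 3 to 60 N. Pads are 19 mm wide; open, the fingers measure 117 mm over their backs; the gripper's body (75 mm by 190 mm) begins 51 mm behind the grasp point.
Start: joints at [-1.413, 0.527, 1.433, -0, 1.181, -0.178], TCP at [0.207, -0.59, 0.242] pointing down, gripper open.
Joint ranges: [-3.08, 3.08], [-0.75, 2.2], [0.22, 2.44], [-1.43, 4.57], [0, 2.65], [-2.85, 2.85]. Speed limits (rad/s): [2.79, 2.79, 3.14, 3.14, 3.14, 3.14].

### API

Orientations are given as a unit quaternion [x, y, z, w].
In Python, from plant import bot gives the robot as it stands.
- The arm moves only by the tool arm_command, never from a script. Its argument "steps" is a list that holds one entry, the list of rows, each a list of 7 numbers: the shift along the tool's x, y, z in cm, then the turn, a rotation vector about the tool's x, y, z in degrees, then the gripper's target within -1 to 1 (fully open at 1, half-way at 0, shut at -1). A call has exactly 5 rows; each row shifts and turns the pose as measured when the row begins, along the tool's axes as they then stand; what a row does not reach is not made up. A row lasts 1/8 s, in which the tool goes at most 62.5 mm and 10.7 degrees, less where a joint would pass 70% of its speed; a pose out of reach is approached as far as the arm can. A call with a gripper value outside its range is refused whole. The fingers move at their own pace and stop on an object; "grip_force" is the grip in N (left out, the last holds). Time passes only in rows, so rows that do not move let the fingers close, or fill a call up. It gives the time, the measured TCP pose, the force and the opening at its end, in the units of the state.
- bot.sense(): the state, without advancing time (a new reading comes with each control period).
- bot.camera(name): name is "side" or "top" or "wrist"; returns a dict with "color" (400x640x3 uint8, blue, green, red), "depth" (400x640 float32, m along the optical axis (not along the pixel's ray), 0 where there is no reading), "fx", "fy", "cx", "cy" (pixels), "distortion" ([k1, k2, p1, p2, k3] as OpenCV has them; the pictures are not rectified), "world_from_camera" (4x4, takes a point from camera to world coordinates). Camera axes: x right, y down, z forward; pixel columns grow to the right and rows downward; lengths in m; the calibration is good to about 2 mm. A picture is of the moment at which its call begins.
- bot.sign_off(): hands the job in, once; it reports no verdict.
The state is a dict: "time_s": time; "q": joint angles; "joint_velocities": joint speeds; "effort": joint torques, N m; "ee_pos": TCP position; "eef_rot": TCP orientation; "wrist_force": force on the tool from outside, world axes, zero at the start; "wrist_torque": the same for the moment, N m; "grip_width": finger opening in m.
Only numpy, scipy, OpenCV 4.12 (cv2) and the standard library are available. Lean on these libraries where they do the work, as an engineer would, in place of code of your own. Each camera call takes 0.05 s, during which the arm holds its last target.

## Working session

There is one attempt and no reset: what is moved stays moved. The work goes in short steps, Python scripts to look and compute and a tool call to move; the robot and the scene stay as the last step left them, time stands still between calls to the robot, and variables do not carry over. Pictures are saved under pics/ and viewed, and the job is handed in when it is done.

Besides the shell and the picture viewer there is one more tool, called after "Emit:" by a JSON object that holds its "op" and its "data", one argument or row to a line. arm_command: Moves the arm, as the interface text tells. Its arguments: {"type":"object","properties":{"steps":{"type":"array"},"grip_force":{"type":"number"}},"required":["steps"]}

```bash
mkdir -p pics; ls
python3 - <<'E'
from plant import bot
import cv2
print(bot.sense())
for n in ["top","side","wrist"]:
    c=bot.camera(n); cv2.imwrite(f"pics/{n}0.png",c["color"])
    print(n,c["fx"],c["fy"],c["cx"],c["cy"],c["distortion"],c["world_from_camera"].tolist() if hasattr(c["world_from_camera"],'tolist') else c["world_from_camera"])
E
```

```text
pics
{'time_s': 0.0, 'q': array([-1.41247706e+00,  5.28459420e-01,  1.43390428e+00, -6.08816099e-05,
        1.18136552e+00, -1.78453788e-01]), 'joint_velocities': array([-1.04048680e-03,  4.66717549e-04,  9.14627630e-05, -5.66808592e-04,
       -4.02302746e-04, -1.69381244e-03]), 'effort': array([-6.03947119e-04, -4.40041387e+01, -1.76592869e+01,  6.32940070e-02,
        5.82835218e-02, -1.64794260e-04]), 'ee_pos': array([ 0.2064563 , -0.58918673,  0.24057509]), 'eef_rot': array([ 9.85853950e-01,  1.67603243e-01, -1.73932618e-05, -1.06851290e-03]), 'wrist_force': array([-0.4139244 ,  0.15736693,  1.39058775]), 'wrist_torque': array([-0.019797  ,  0.04455649,  0.00646213]), 'grip_width': 0.08671728028521203}
top 494.007825013239 494.007825013239 328.5153012832178 197.53387120855524 [0.03983357 0.         0.         0.         0.        ] [[-0.00454567348541366, -0.9967155168056434, 0.08085490344699693, 0.4242266706096601], [-0.9999610065823811, 0.003918483768345076, -0.00791396232670108, 0.06294416208083799], [0.007571140423690085, -0.08088772492669333, -0.9966944636090183, 1.8067520
[... 178 characters left out ...]
.7534731080921369, -0.4020575300917436, 0.520219201758741, -0.11749866834530295], [-0.6571181201420488, 0.4343046595739836, -0.6160967771813989, 0.8614159574212962], [0.021772725207357024, -0.8060578175099186, -0.5914361700709486, 0.8453933101353355], [0.0, 0.0, 0.0, 1.0]]
wrist 350.68336463623336 350.68336463623336 318.8399767044013 197.48178428004795 [-0.02548927  0.          0.          0.          0.        ] [[0.3307879392592128, -0.9094639356189458, -0.25190214181133747, 0.2745467119953925], [-0.9437029145193013, -0.31936106418038657, -0.08621670263553977, -0.5654463366624501], [-0.0020367543831810346, 0.26624023079554837, -0.9639045549936538, 0.3829982629038876], [0.0, 0.0, 0.0, 1.0]]
```

View pics/top0.png

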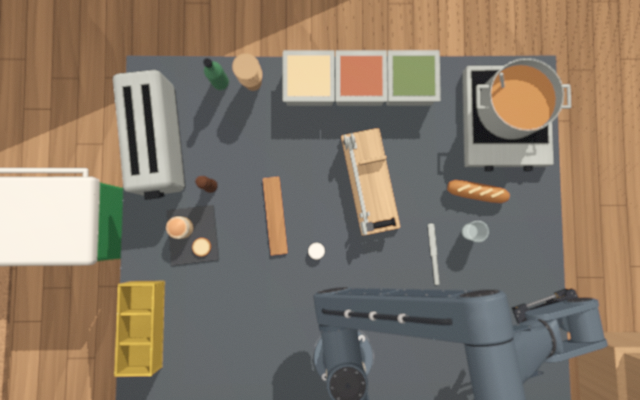

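View pics/side0.png

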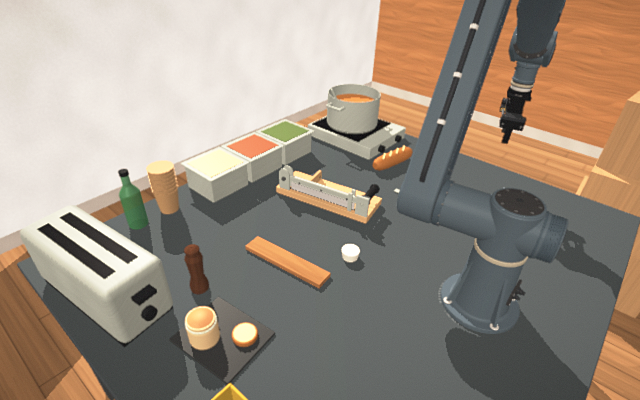

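```bash
cat > h.py <<'E'
import numpy as np, cv2
from plant import bot
from scipy.spatial.transform import Rotation as R
def cloud(c):
    h,w=c["depth"].shape
    u,v=np.meshgrid(np.arange(w),np.arange(h))
    K=np.array([[c["fx"],0,c["cx"]],[0,c["fy"],c["cy"]],[0,0,1]])
    p=cv2.undistortPoints(np.stack([u,v],-1).reshape(-1,1,2).astype(np.float64),K,np.array(c["distortion"])).reshape(h,w,2)
    d=c["depth"]; P=np.dstack([p[...,0]*d,p[...,1]*d,d])
    T=np.array(c["world_from_camera"]); W=P@T[:3,:3].T+T[:3,3]; W[d==0]=np.nan
    return W
def plane(c,uv,z):
    K=np.array([[c["fx"],0,c["cx"]],[0,c["fy"],c["cy"]],[0,0,1]])
    p=cv2.undistortPoints(np.array(uv,float).reshape(-1,1,2),K,np.array(c["distortion"])).reshape(-1,2)
    T=np.array(c["world_from_camera"]); r=np.c_[p,np.ones(len(p))]@T[:3,:3].T
    return T[:3,3]+r*((z-T[2,3])/r[:,2])[:,None]
E
python3 - <<'E'
from h import *
c=bot.camera("top"); W=cloud(c); im=c["color"]
hsv=cv2.cvtColor(im,cv2.COLOR_BGR2HSV)
print("table z",np.nanmedian(W[300:330,200:280,2]))
for n,(u,v) in dict(plank=(275,216),board=(385,190),arm=(357,190),handle=(380,224),ram=(316,251),mill=(203,183)).items():
    print(n,hsv[v,u],W[v,u])
# plank
m=np.zeros(im.shape[:2],bool); m[165:265,250:298]=1
m&=(hsv[...,1]>90)
cn=max(cv2.findContours(m.astype(np.uint8),0,1)[0],key=cv2.contourArea)
P=plane(c,cn.reshape(-1,2),0.016)
print("plank",cv2.minAreaRect(P[:,:2].astype(np.float32)*1000),np.nanmedian(W[m][:,2]))
b=np.zeros(im.shape[:2],bool); b[115:245,325:410]=1
b&=(hsv[...,1]>60)&(W[...,2]>.015)&(W[...,2]<.045)
cn=max(cv2.findContours(b.astype(np.uint8),0,1)[0],key=cv2.contourArea)
B=W[b]; 
print("board",cv2.minAreaRect(plane(c,np.argwhere(b)[:,::-1],.03)[:,:2].astype(np.float32)*1000),np.nanmedian(B[:,2]))
cv2.imwrite("pics/crop.png",cv2.resize(im[110:270,240:420],None,fx=4,fy=3.75,interpolation=cv2.INTER_CUBIC))
mm=im.copy(); mm[b]=(0,0,255); mm[m]=(0,255,0)
cv2.imwrite("pics/mask.png",cv2.resize(mm[110:270,240:420],None,fx=4,fy=3.75))
E
```

```text
table z 0.0005711351850401503
plank [ 14 127 203] [0.50323201 0.24295419 0.01465573]
board [ 17  87 237] [ 0.59509806 -0.1557226   0.02770927]
arm [ 16  50 177] [ 0.59555993 -0.05443131  0.02703767]
handle [120  19  53] [ 0.47054665 -0.12887359  0.09156766]
ram [ 19  17 255] [0.37678965 0.09444546 0.03010629]
mill [ 10 134 103] [0.60973882 0.47210357 0.14556848]
plank ((505.5103759765625, 244.38571166992188), (281.87237548828125, 63.529205322265625), 6.35827112197876) 0.016637778480630305
board ((627.8084716796875, -101.11178588867188), (369.2604064941406, 140.93283081054688), 11.37887191772461) 0.031117947533781276
```

View pics/crop.png

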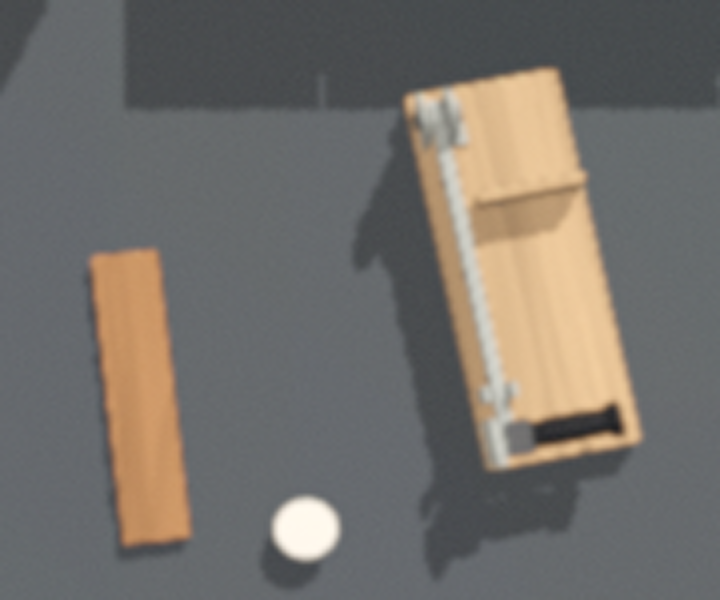

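View pics/mask.png

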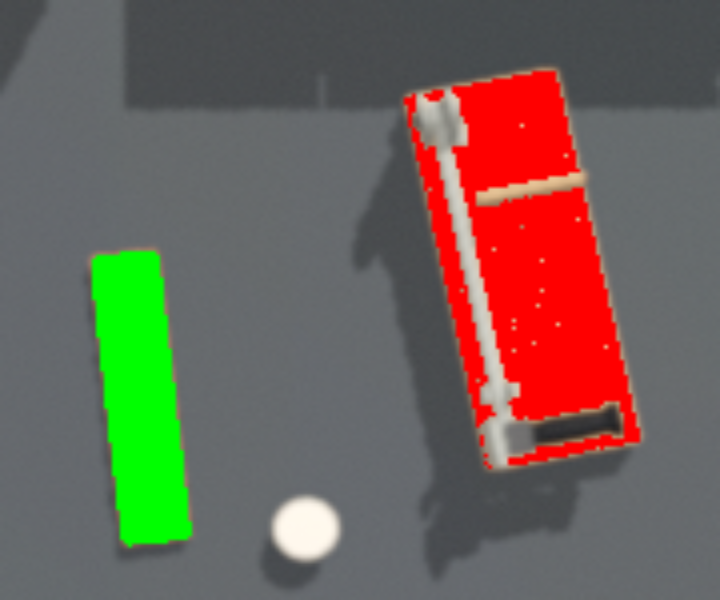

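The board rectangle (369×141 mm) and plank (282×63 mm) match the given sizes. The crop shows the plank left of the cutter and the handle at the cutter's lower right. Next: a planner helper.

```bash
cat >> h.py <<'E'
def Rdown(a_deg): # tool z down, tool x at azimuth a
    a=np.radians(a_deg); x=np.array([np.cos(a),np.sin(a),0]); z=np.array([0,0,-1.]); return R.from_matrix(np.c_[x,np.cross(z,x),z])
def plan(wps,s=None):
    """wps: list of (pos_m, Rotation) one per row"""
    s=s or bot.sense(); p=np.array(s["ee_pos"]); r=R.from_quat(s["eef_rot"])
    for q,o in wps:
        q=np.array(q); d=r.inv().apply(q-p)*100; t=(r.inv()*o).as_rotvec(degrees=True)
        print(np.round(d,2).tolist(),np.round(t,1).tolist(), "mm" ,round(np.linalg.norm(q-p)*1000), "deg",round(np.linalg.norm(t),1))
        p,r=q,o
YAW=11.38; ex=np.array([np.cos(np.radians(YAW)),np.sin(np.radians(YAW)),0]); ey=np.array([-ex[1],ex[0],0])
C0=np.array([.6278,-.1011,0])+.015*ex+.050*ey
def cut(x,y,z): return C0+x*ex+y*ey+np.array([0,0,z])
def incut(p): d=np.array(p)-C0; return np.array([d@ex,d@ey,d[2]])
def lin(b,rb,n,s=None):
    from scipy.spatial.transform import Slerp
    s=s or bot.sense(); p=np.array(s["ee_pos"]); r=R.from_quat(s["eef_rot"]); sl=Slerp([0,1],R.concatenate([r,rb]))
    return [(p+(np.array(b)-p)*k/n,sl(k/n)) for k in range(1,n+1)]
E
python3 - <<'E'
from h import *
print(cut(-15,20,.008),cut(-175,-55,.075))
plan(lin((.40,-.30,.22),Rdown(15),7)+[((.505,.244,.15),Rdown(6.4))])
E
```

```text
[-1.80187653e+01  1.65979517e+01  8.00000000e-03] [-1.60074547e+02 -8.84979804e+01  7.50000000e-02]
[3.98, -2.99, 0.3] [-0.0, -0.0, 0.6] mm 50 deg 0.6
[3.94, -3.03, 0.3] [-0.0, -0.0, 0.6] mm 50 deg 0.6
[3.91, -3.07, 0.3] [-0.0, -0.0, 0.6] mm 50 deg 0.6
[3.88, -3.12, 0.3] [-0.0, -0.0, 0.6] mm 50 deg 0.6
[3.84, -3.16, 0.3] [-0.0, -0.0, 0.6] mm 50 deg 0.6
[3.81, -3.2, 0.3] [-0.0, -0.0, 0.6] mm 50 deg 0.6
[3.78, -3.24, 0.3] [-0.0, -0.0, 0.6] mm 50 deg 0.6
[24.22, -49.83, 7.0] [0.0, -0.0, 8.6] mm 558 deg 8.6
```

```bash
sed -i 's/def cut(x,y,z): return C0+x\*ex+y\*ey+np.array(\[0,0,z\])/def cut(x,y,z): return C0+(x*ex+y*ey+np.array([0,0,z]))\/1000/; s/return np.array(\[d@ex,d@ey,d\[2\]\])/return 1000*np.array([d@ex,d@ey,d[2]])/' h.py; python3 -c "
from h import *
print(cut(-15,20,8),cut(-175,-55,75))"
```

```text
[ 0.61398794 -0.03247619  0.008     ] [ 0.47193216 -0.13757212  0.075     ]
```

Emit:
{"op": "arm_command", "data": {
  "steps": [
    [[4,-3,0,0,0,0,1],[4,-3,0,0,0,0,1],[4,-3,0.3,0,0,1,1],[4,-3,0.3,0,0,1,1],[4,-3.5,0.3,0,0,1,1]]
  ]
}}

```text
time_s: 0.82
ee_pos: [0.3485, -0.3775, 0.2308]
eef_rot: [0.991, 0.137, 0.0, 0.001]
wrist_force: [0.7, 0.9, 0.2]
grip_width: 0.087
```

Emit:
{"op": "arm_command", "data": {
  "steps": [
    [[3.2,-5.2,0.5,0,0,2,1],[3,-5.3,0.5,0,0,2,1],[2.8,-5.4,0.5,0,0,2,1],[2.7,-5.4,0.5,0,0,2,1],[2.5,-5.5,0.5,0,0,1.5,1]]
  ]
}}

```text
time_s: 1.45
ee_pos: [0.4374, -0.0793, 0.2051]
eef_rot: [0.999, 0.05, 0.003, 0.003]
wrist_force: [1.1, -0.4, 1.4]
grip_width: 0.0871
```

```bash
python3 -c "
from h import *
plan(lin((.5055,.244,.12),Rdown(6.4),7))"
```

```text
[1.42, -4.5, 1.2] [0.0, -0.0, -0.1] mm 49 deg 0.1
[1.43, -4.5, 1.2] [0.0, -0.0, -0.1] mm 49 deg 0.1
[1.44, -4.5, 1.2] [0.0, -0.0, -0.1] mm 49 deg 0.1
[1.45, -4.5, 1.21] [0.0, -0.0, -0.1] mm 49 deg 0.1
[1.46, -4.49, 1.21] [0.0, -0.0, -0.1] mm 49 deg 0.1
[1.46, -4.49, 1.21] [0.0, -0.0, -0.1] mm 49 deg 0.1
[1.47, -4.49, 1.21] [0.0, -0.0, -0.1] mm 49 deg 0.1
```

Emit:
{"op": "arm_command", "data": {
  "steps": [
    [[1.7,-5.5,1.2,0,0,0,1],[1.7,-5.5,1.2,0,0,0,1],[1.7,-5.5,1.2,0,0,0,1],[1.8,-5.5,1.2,0,0,0,1],[1.8,-5.5,1.2,0,0,0,1]]
  ]
}}

```text
time_s: 2.08
ee_pos: [0.5003, 0.2122, 0.1433]
eef_rot: [0.999, 0.05, 0.006, 0.003]
wrist_force: [0.9, -0.5, 0.6]
grip_width: 0.0872
```

```bash
python3 -c "
from h import *
plan(lin((.5055,.244,.12),Rdown(6.4),2))
c=bot.camera('wrist');cv2.imwrite('pics/w1.png',c['color'])
W=cloud(c);hsv=cv2.cvtColor(c['color'],cv2.COLOR_BGR2HSV)
m=(hsv[...,1]>90)&(W[...,2]>.008)&(W[...,2]<.025)
print(np.nanmedian(W[m][:,2]),cv2.minAreaRect(W[m][:,:2].astype(np.float32)*1000))"
```

```text
[0.41, -1.56, 1.16] [0.2, -0.3, -0.3] mm 20 deg 0.5
[0.42, -1.56, 1.16] [0.2, -0.3, -0.3] mm 20 deg 0.5
0.015108370372464375 ((504.5088806152344, 197.4820098876953), (278.69091796875, 507.3336486816406), 4.782602310180664)
```

View pics/w1.png

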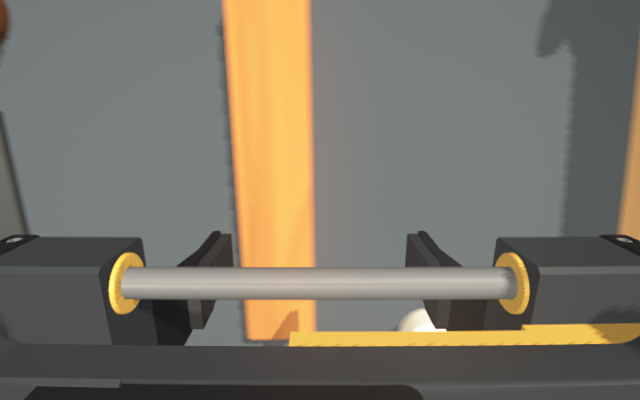

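The wrist picture shows the plank (cols 230–315) between the pads, about 30 mm left of centre, as computed. Moving over and down.

Emit:
{"op": "arm_command", "data": {
  "steps": [
    [[0.4,-1.7,1.0,0,0,0,1],[0.4,-1.6,1.5,0,0,0,1],[0,0,3,0,0,0,1],[0,0,3,0,0,0,1],[0,0,2,0,0,0,1]]
  ]
}}

```text
time_s: 2.75
ee_pos: [0.509, 0.2558, 0.0338]
eef_rot: [0.998, 0.054, 0.009, 0.001]
wrist_force: [0.2, -0.5, 0.5]
grip_width: 0.0866
```

```bash
python3 -c "
from h import *
plan(lin((.5055,.244,.022),Rdown(6.4),1))"
```

```text
[-0.49, 1.13, 1.17] [0.2, -1.0, -0.2] mm 17 deg 1.0
```

Emit:
{"op": "arm_command", "data": {
  "steps": [
    [[-0.4,1.1,0,0,-1,0,1],[0,0,0,0,0,0,1],[0,0,1.0,0,0,0,1],[0,0,0,0,0,0,1],[0,0,0,0,0,0,1]]
  ]
}}

```text
time_s: 3.38
ee_pos: [0.5064, 0.2422, 0.0233]
eef_rot: [0.999, 0.053, -0.001, 0.002]
wrist_force: [-0.3, 0.3, 0.0]
grip_width: 0.0871
```

```bash
python3 -c "
from h import *
plan(lin((.5055,.244,.022),Rdown(6.4),1))"
```

```text
[-0.07, -0.19, 0.13] [0.2, 0.1, -0.3] mm 2 deg 0.4
```

Emit:
{"op": "arm_command", "data": {
  "steps": [
    [[0,0,0.1,0,0,0,-1],[0,0,0,0,0,0,-1],[0,0,0,0,0,0,-1],[0,0,0,0,0,0,-1],[0,0,0,0,0,0,-1]]
  ],
  "grip_force": 25
}}

```text
time_s: 4.0
ee_pos: [0.5067, 0.2428, 0.0229]
eef_rot: [0.999, 0.053, 0.0, 0.001]
wrist_force: [0.3, -0.3, -0.7]
grip_width: 0.0595
```

Emit:
{"op": "arm_command", "data": {
  "steps": [
    [[0,0,-1,0,0,0,-1],[0,0,-1.5,0,0,0,-1],[0,0,-2,0,0,0,-1],[0,0,0,0,0,0,-1],[0,0,0,0,0,0,-1]]
  ]
}}

```text
time_s: 4.62
ee_pos: [0.5061, 0.2427, 0.0709]
eef_rot: [0.999, 0.053, -0.0, 0.002]
wrist_force: [0.6, -0.1, -1.8]
grip_width: 0.0598
```

```bash
python3 -c "
from h import *
print(cut(-15,125,60))
plan(lin(cut(-15,125,60),Rdown(11.4),5))
c=bot.camera('side');cv2.imwrite('pics/s1.png',c['color'])"
```

```text
[0.59326985 0.07045952 0.06      ]
[1.37, 3.61, 0.23] [0.0, 0.0, -1.1] mm 39 deg 1.1
[1.3, 3.64, 0.23] [0.0, 0.0, -1.1] mm 39 deg 1.1
[1.23, 3.66, 0.22] [0.0, 0.0, -1.1] mm 39 deg 1.1
[1.16, 3.68, 0.22] [0.0, 0.0, -1.1] mm 39 deg 1.1
[1.1, 3.7, 0.22] [0.0, 0.0, -1.1] mm 39 deg 1.1
```

View pics/s1.png

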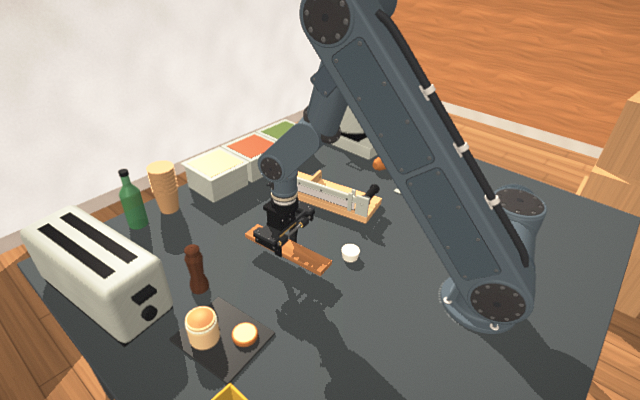

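Plank held and level in the side view (plank at (290,250)). Carrying it over.

Emit:
{"op": "arm_command", "data": {
  "steps": [
    [[1.4,3.5,0,0,0,-1,-1],[1.4,3.5,0,0,0,-1,-1],[1.3,3.5,0,0,0,-1,-1],[1.2,2.5,0,0,0,-1,-1],[0.8,1.5,0,0,0,-1,-1]]
  ]
}}

```text
time_s: 5.3
ee_pos: [0.5856, 0.1049, 0.0673]
eef_rot: [0.995, 0.1, -0.004, 0.001]
wrist_force: [0.8, -0.5, -1.9]
grip_width: 0.0593
```

```bash
python3 -c "
from h import *
print(incut(bot.sense()['ee_pos']))
plan(lin(cut(-15,128,60),Rdown(11.4),2))"
```

```text
[-15.70326206 160.31095083  67.34696676]
[0.03, 1.61, 0.37] [0.1, 0.2, 0.0] mm 17 deg 0.2
[0.03, 1.62, 0.37] [0.1, 0.2, 0.0] mm 17 deg 0.2
```

Emit:
{"op": "arm_command", "data": {
  "steps": [
    [[0,1.2,0,0,0,0,-1],[0,0.8,0.5,0,0,0,-1],[0,0,1.5,0,0,0,-1],[0,0,1.2,0,0,0,-1],[0,0,0,0,0,0,-1]]
  ]
}}

```text
time_s: 5.92
ee_pos: [0.5867, 0.0846, 0.0307]
eef_rot: [0.995, 0.1, -0.007, 0.001]
wrist_force: [0.7, -1.1, -2.6]
grip_width: 0.0595
```

```bash
python3 -c "
from h import *
print(incut(bot.sense()['ee_pos']))
plan(lin(cut(-15,128,23),Rdown(11.4),1))"
```

```text
[-18.63516386 140.17377086  30.6940993 ]
[0.37, 1.22, 0.76] [0.0, 0.8, 0.0] mm 15 deg 0.8
```

Emit:
{"op": "arm_command", "data": {
  "steps": [
    [[0.3,0.5,0.2,0,0.8,0,-1],[0,0,0.4,0,0,0,-1],[0,0,0.1,0,0,0,-1],[0,0,0,0,0,0,-1],[0,0,0,0,0,0,-1]]
  ]
}}

```text
time_s: 6.55
ee_pos: [0.5912, 0.0809, 0.0237]
eef_rot: [0.995, 0.1, 0.001, 0.0]
wrist_force: [0.3, -0.4, -1.9]
grip_width: 0.0597
```

```bash
python3 -c "
from h import *
print(incut(bot.sense()['ee_pos']))
plan(lin(cut(-15,128,23),Rdown(11.4),1))"
```

```text
[-14.93533099 135.59929862  23.74151432]
[-0.01, 0.76, 0.07] [0.0, -0.1, 0.1] mm 8 deg 0.2
```

Emit:
{"op": "arm_command", "data": {
  "steps": [
    [[0,0,0.15,0,0,0,-1],[0,0,0.1,0,0,0,-1],[0,0,0,0,0,0,1],[0,0,0,0,0,0,1],[0,0,0,0,0,0,1]]
  ]
}}

```text
time_s: 7.18
ee_pos: [0.5925, 0.0809, 0.0239]
eef_rot: [0.995, 0.1, 0.003, 0.0]
wrist_force: [0.2, -0.0, -0.3]
grip_width: 0.0814
```

Emit:
{"op": "arm_command", "data": {
  "steps": [
    [[0,0,-2,0,0,0,1],[0,0,-4,0,0,0,1],[0,0,-4,0,0,-5,1],[-1,-3,-2,0,0,-10,1],[-1,-3,0,0,0,-10,1]]
  ]
}}

```text
time_s: 7.8
ee_pos: [0.5541, 0.1284, 0.1525]
eef_rot: [0.948, 0.318, 0.006, 0.002]
wrist_force: [-0.1, 1.1, -0.8]
grip_width: 0.0871
```

```bash
python3 -c "
from h import *
print(incut(bot.sense()['ee_pos']))
plan(lin(cut(-15,200,100),Rdown(101.4),9))"
```

```text
[-42.00667302 189.56600087 152.51621329]
[0.31, 0.02, 0.59] [0.1, -0.0, -7.1] mm 7 deg 7.1
[0.31, 0.06, 0.59] [0.1, -0.0, -7.1] mm 7 deg 7.1
[0.3, 0.1, 0.59] [0.1, -0.0, -7.1] mm 7 deg 7.1
[0.29, 0.14, 0.59] [0.1, -0.0, -7.1] mm 7 deg 7.1
[0.27, 0.17, 0.59] [0.1, -0.0, -7.1] mm 7 deg 7.1
[0.24, 0.21, 0.59] [0.1, -0.0, -7.1] mm 7 deg 7.1
[0.22, 0.23, 0.59] [0.1, -0.0, -7.1] mm 7 deg 7.1
[0.19, 0.26, 0.58] [0.1, -0.0, -7.1] mm 7 deg 7.1
[0.15, 0.28, 0.58] [0.1, -0.0, -7.1] mm 7 deg 7.1
```

Emit:
{"op": "arm_command", "data": {
  "steps": [
    [[0.4,0,0,0,0,-10,1],[0.4,0.1,0,0,0,-10,1],[0.4,0.2,0,0,0,-10,1],[0.4,0.2,0.5,0,0,-10,1],[0.4,0.2,1,0,0,-10,1]]
  ]
}}

```text
time_s: 8.43
ee_pos: [0.5704, 0.1447, 0.1467]
eef_rot: [0.713, 0.701, 0.009, 0.008]
wrist_force: [-0.1, 0.4, 0.7]
grip_width: 0.0868
```

```bash
python3 -c "
from h import *
print(incut(bot.sense()['ee_pos']))
plan(lin(cut(-15,205,60),Rdown(101.4),2))
c=bot.camera('top'); W=cloud(c); im=c['color']; cv2.imwrite('pics/t2.png',cv2.resize(im[100:300,220:440],None,fx=3.6,fy=3,interpolation=cv2.INTER_CUBIC))"
```

```text
[-22.78429631 202.26140179 146.68708694]
[0.21, 0.25, 4.34] [0.7, 0.0, -6.2] mm 44 deg 6.2
[0.18, 0.32, 4.34] [0.7, 0.0, -6.2] mm 44 deg 6.2
```

View pics/t2.png

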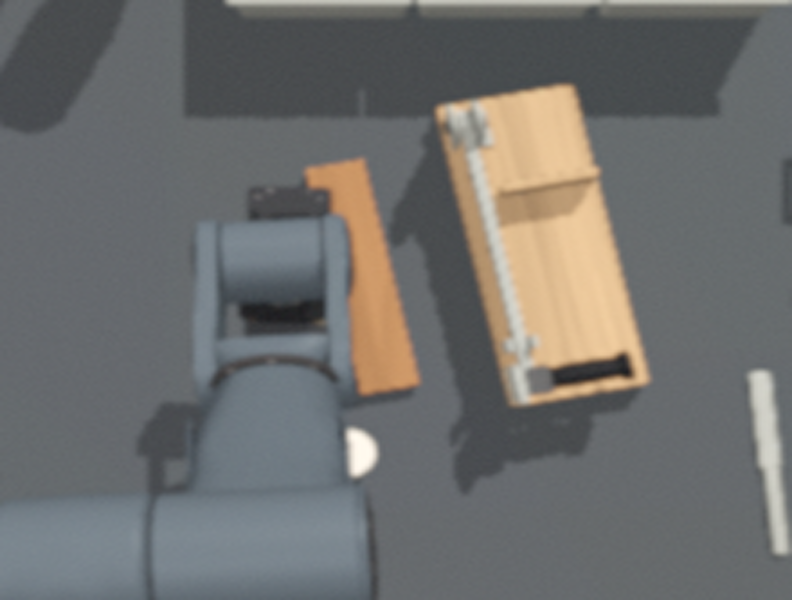

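Plank lies parallel to the cutter, clear of the ramekin. Now finish the turn and go down behind it.

Emit:
{"op": "arm_command", "data": {
  "steps": [
    [[0.6,0.4,1,0.5,0,-7,1],[0.3,0.3,3,0.5,0,-5,1],[0,0,3,0,0,0,1],[0,0,2.5,0,0,0,1],[0,0,1,0,0,0,1]]
  ]
}}

```text
time_s: 9.1
ee_pos: [0.581, 0.1547, 0.0451]
eef_rot: [0.636, 0.771, 0.004, 0.005]
wrist_force: [0.5, -0.3, 0.5]
grip_width: 0.0872
```

```bash
python3 -c "
from h import *
print(incut(bot.sense()['ee_pos']))
plan(lin(cut(-15,210,25),Rdown(101.4),1))"
```

```text
[-10.39565808 210.04892573  45.05576099]
[-0.0, -0.49, 2.0] [0.7, 0.1, -0.5] mm 21 deg 0.9
```

Emit:
{"op": "arm_command", "data": {
  "steps": [
    [[0,-0.5,1.0,0.7,0,-0.5,1],[0,0,0.8,0,0,0,1],[-1,0,0,0,0,0,1],[-1.5,0,0,0,0,0,1],[-1.5,0,0,0,0,0,1]]
  ]
}}

```text
time_s: 9.72
ee_pos: [0.5857, 0.1129, 0.0288]
eef_rot: [0.633, 0.774, 0.0, 0.002]
wrist_force: [-0.9, 1.3, -0.1]
grip_width: 0.0871
```

```bash
python3 -c "
from h import *
print(incut(bot.sense()['ee_pos']))
plan(lin(cut(-15,90,24),Rdown(101.4),1))"
```

```text
[-14.06939153 168.11823466  28.84461429]
[-7.81, -0.1, 0.51] [0.2, 0.2, 0.0] mm 78 deg 0.3
```

Emit:
{"op": "arm_command", "data": {
  "steps": [
    [[-1.2,0,0.3,0,0,0,1],[-1.2,0,0.2,0,0,0,1],[-1.2,0,0.1,0,0,0,1],[-1.2,0,0,0,0,0,1],[-1.2,0,0,0,0,0,1]]
  ]
}}

```text
time_s: 10.35
ee_pos: [0.5987, 0.0492, 0.0234]
eef_rot: [0.634, 0.773, 0.001, 0.002]
wrist_force: [-0.9, 1.8, 0.9]
grip_width: 0.0871
```

```bash
python3 -c "
from h import *
print(incut(bot.sense()['ee_pos']))
plan(lin(cut(-15,90,25),Rdown(101.4),1))
c=bot.camera('side'); im=c['color']; cv2.imwrite('pics/s2.png',cv2.resize(im[120:300,220:420],None,fx=4,fy=3.3,interpolation=cv2.INTER_CUBIC))"
```

```text
[-13.88138632 103.09651403  23.35576724]
[-1.31, -0.11, -0.16] [0.3, 0.1, -0.1] mm 13 deg 0.3
```

View pics/s2.png

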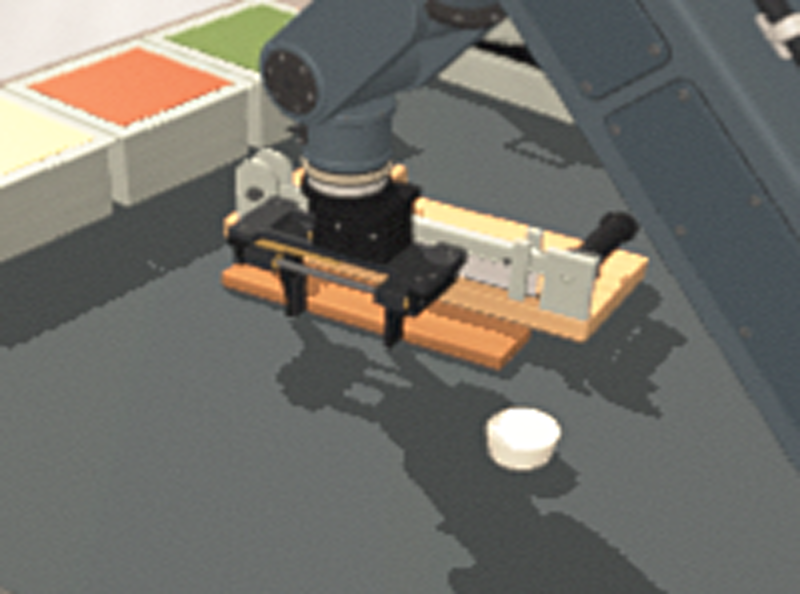

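Emit:
{"op": "arm_command", "data": {
  "steps": [
    [[-0.8,0,0,0,0,0,1],[-0.5,0,0,0,0,0,1],[-0.4,0,0,0,0,0,1],[-0.3,0,0,0,0,0,1],[0,0,0,0,0,0,1]]
  ]
}}

```text
time_s: 11.02
ee_pos: [0.6011, 0.0383, 0.0236]
eef_rot: [0.633, 0.774, 0.006, -0.003]
wrist_force: [-0.9, -0.1, 0.4]
grip_width: 0.0871
```

```bash
python3 -c "
from h import *
print(incut(bot.sense()['ee_pos']))
plan(lin(cut(-15,90,25),Rdown(101.4),1))
c=bot.camera('top'); im=c['color']; cv2.imwrite('pics/t3.png',cv2.resize(im[110:270,290:430],None,fx=5,fy=3.7,interpolation=cv2.INTER_CUBIC))"
```

```text
[-13.66474185  91.93830657  23.55890465]
[-0.19, -0.13, -0.15] [0.3, -0.7, 0.0] mm 3 deg 0.7
```

View pics/t3.png

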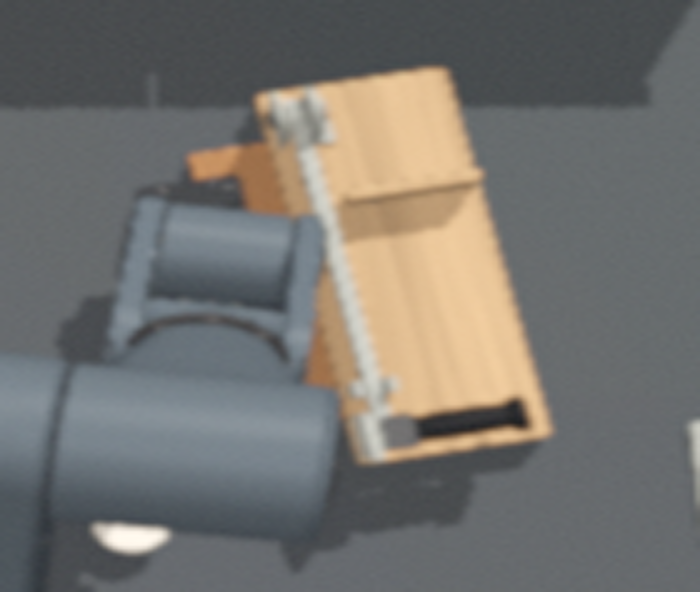

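Emit:
{"op": "arm_command", "data": {
  "steps": [
    [[-0.3,0,0,0,0,0,1],[-0.3,0,0,0,0,0,1],[-0.3,0,0,0,0,0,1],[-0.3,0,0,0,0,0,1],[-0.3,0,0,0,0,0,1]]
  ]
}}

```text
time_s: 11.7
ee_pos: [0.6012, 0.0374, 0.0237]
eef_rot: [0.634, 0.773, 0.012, -0.012]
wrist_force: [-0.3, 12.2, 2.8]
grip_width: 0.0868
```

```bash
python3 -c "
from h import *
s=bot.sense();print(incut(s['ee_pos']),s['wrist_force'],s['wrist_torque'])"
```

```text
[-13.80145981  91.0001214   23.69427612] [-0.27614456 12.24845897  2.80917048] [ 2.10010041 -0.29753865  0.35838785]
```

12 N at y≈91 mm (expected 89.5): contact. Back off and check.

Emit:
{"op": "arm_command", "data": {
  "steps": [
    [[1,0,0,0,0,0,1],[1.5,0,0,0,1,0,1],[1,0,-3,0,0.5,0,1],[1,0,-5,0,0,0,1],[1,0,-5,0,0,0,1]]
  ]
}}

```text
time_s: 12.32
ee_pos: [0.5882, 0.0846, 0.1542]
eef_rot: [0.634, 0.772, 0.017, -0.027]
wrist_force: [0.3, 0.1, 0.2]
grip_width: 0.0869
```

Emit:
{"op": "arm_command", "data": {
  "steps": [
    [[5,0,-3,0,0,0,1],[5,0,-2,0,0,0,1],[5,0,0,0,0,0,1],[3,0,0,0,0,0,1],[0,0,0,0,0,0,1]]
  ]
}}

```text
time_s: 12.95
ee_pos: [0.5564, 0.2625, 0.2234]
eef_rot: [0.635, 0.772, 0.022, -0.022]
wrist_force: [-0.2, -0.6, 0.6]
grip_width: 0.087
```

```bash
cat > chk.py <<'E'
from h import *
import sys
c=bot.camera("top"); W=cloud(c); im=c["color"]; hsv=cv2.cvtColor(im,cv2.COLOR_BGR2HSV)
cv2.imwrite(sys.argv[1],cv2.resize(im[110:270,290:430],None,fx=5,fy=3.7,interpolation=cv2.INTER_CUBIC))
m=np.zeros(im.shape[:2],bool); m[110:270,290:400]=1
m&=(hsv[...,1]>105)&(W[...,2]<.03)
m=cv2.morphologyEx(m.astype(np.uint8),cv2.MORPH_OPEN,np.ones((3,3)))
cn=max(cv2.findContours(m,0,1)[0],key=cv2.contourArea)
P=plane(c,cn.reshape(-1,2),.016); r=cv2.minAreaRect(P[:,:2].astype(np.float32)*1000)
print("plank",r, "in cutter",incut(np.r_[np.array(r[0])/1000,.016]))
E
python3 chk.py pics/t4.png; python3 -c "
from h import *
print(bot.sense()['ee_pos'])
c=bot.camera('wrist'); cv2.imwrite('pics/w4.png',c['color'])
c=bot.camera('side'); im=c['color']; cv2.imwrite('pics/s4.png',cv2.resize(im[150:260,250:400],None,fx=5,fy=5,interpolation=cv2.INTER_CUBIC))"
```

```text
plank ((607.6447143554688, -4.731346130371094), (279.02520751953125, 64.18543243408203), 11.306002616882324) in cutter [-15.74403964  48.45099996  16.        ]
[0.5565101  0.26142796 0.22313329]
```

View pics/t4.png

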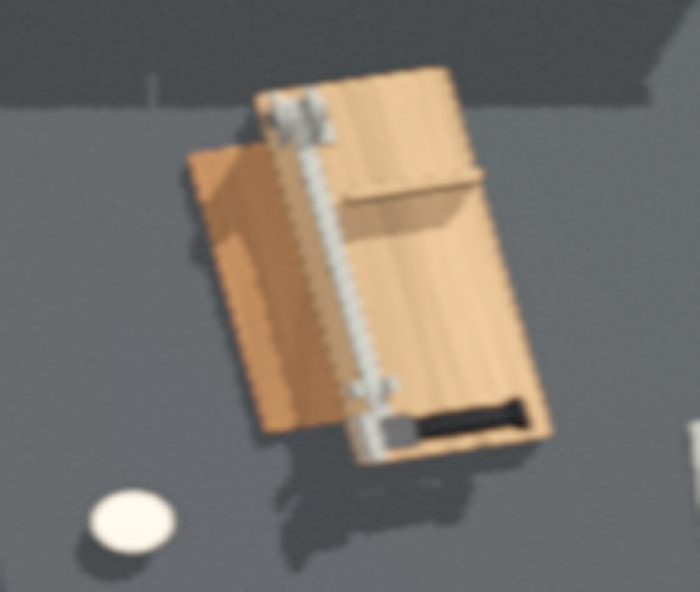

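View pics/w4.png

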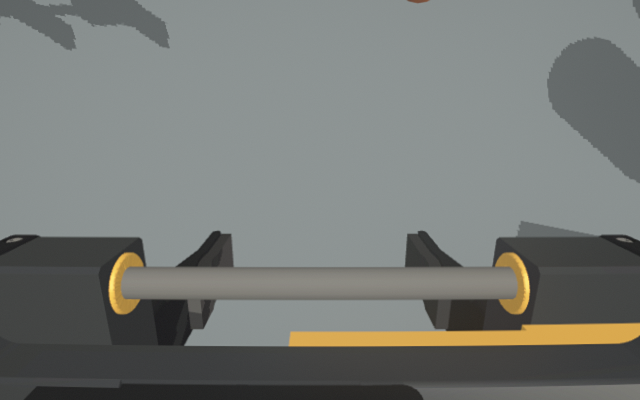

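View pics/s4.png

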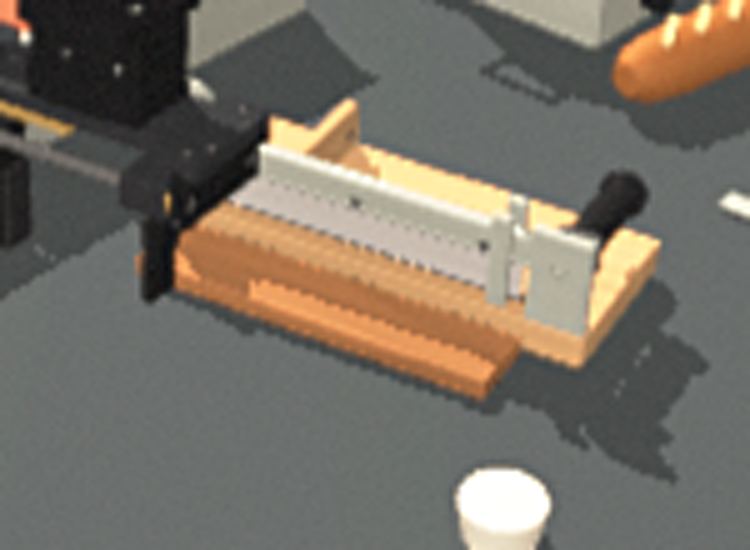

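Plank flush and centred (cutter x −15.7, yaw 11.3° vs 11.4°), with no gap visible in either view. Now measure the handle and go over it.

```bash
python3 -c "
from h import *
c=bot.camera('top');W=cloud(c);g=c['color'].max(2)
m=np.zeros(g.shape,bool);m[210:240,360:405]=1;m&=(g<75)&(W[...,2]>.06)
D=np.array([incut(p) for p in W[m]]);print(len(D),D.min(0),np.median(D,0),D.max(0))
print(cut(-175,-72,75))
plan(lin(cut(-175,-72,180),Rdown(101.4),9)[:6])
print(bot.sense()['q'])"
```

```text
104 [-184.4036377   -94.33133351   81.55596038] [-175.39685953  -59.42431225   88.88012998] [-166.00969059  -21.94218088  100.86480581]
[ 0.47528652 -0.15423791  0.075     ]
[-4.36, -1.76, 0.2] [0.0, -0.4, -0.1] mm 47 deg 0.4
[-4.36, -1.77, 0.23] [0.0, -0.4, -0.1] mm 47 deg 0.4
[-4.36, -1.77, 0.26] [0.0, -0.4, -0.1] mm 47 deg 0.4
[-4.35, -1.77, 0.29] [0.0, -0.4, -0.1] mm 47 deg 0.4
[-4.35, -1.78, 0.32] [0.0, -0.4, -0.1] mm 47 deg 0.4
[-4.34, -1.78, 0.35] [0.0, -0.4, -0.1] mm 47 deg 0.4
[0.22501851 0.52840788 1.49338774 0.0681978  1.11429641 0.00567722]
```

Emit:
{"op": "arm_command", "data": {
  "steps": [
    [[-4.4,-1.8,0,0,-0.8,0,1],[-5,-2,0,0,-0.8,0,1],[-5,-2,0.2,0,-0.8,0,1],[-5,-2,0.2,0,-0.5,0,1],[-5,-2,0.2,0,0,0,1]]
  ]
}}

```text
time_s: 13.78
ee_pos: [0.5072, -0.009, 0.2069]
eef_rot: [0.638, 0.77, 0.005, -0.001]
wrist_force: [0.2, 0.2, 0.4]
grip_width: 0.087
```

```bash
python3 -c "
from h import *
print(incut(bot.sense()['ee_pos']))
plan(lin(cut(-175.3,-72,150),Rdown(101.4),4))"
```

```text
[-115.05493097   64.08195246  206.85300855]
[-3.43, -1.47, 1.39] [0.1, -0.1, -0.2] mm 40 deg 0.2
[-3.42, -1.48, 1.39] [0.1, -0.1, -0.2] mm 40 deg 0.2
[-3.42, -1.49, 1.4] [0.1, -0.1, -0.2] mm 40 deg 0.2
[-3.41, -1.5, 1.41] [0.1, -0.1, -0.2] mm 40 deg 0.2
```

Emit:
{"op": "arm_command", "data": {
  "steps": [
    [[-3.4,-1.5,0.5,0,0,0,1],[-3.4,-1.5,1,0,0,0,1],[-3,-1.4,1,0,0,0,1],[-1.5,-0.7,1,0,0,0,1],[0,0,0,0,0,0,1]]
  ]
}}

```text
time_s: 14.4
ee_pos: [0.4741, -0.1438, 0.1693]
eef_rot: [0.645, 0.764, 0.004, -0.001]
wrist_force: [0.7, -0.4, 0.0]
grip_width: 0.0868
```

```bash
python3 -c "
from h import *
print(incut(bot.sense()['ee_pos']))
plan(lin(cut(-175.3,-72,76),Rdown(101.4),1))
c=bot.camera('wrist'); cv2.imwrite('pics/w5.png',c['color'])"
```

```text
[-174.0968106   -61.49474603  169.294505  ]
[-1.11, -0.14, 9.32] [0.3, -0.4, -1.8] mm 94 deg 1.8
```

View pics/w5.png

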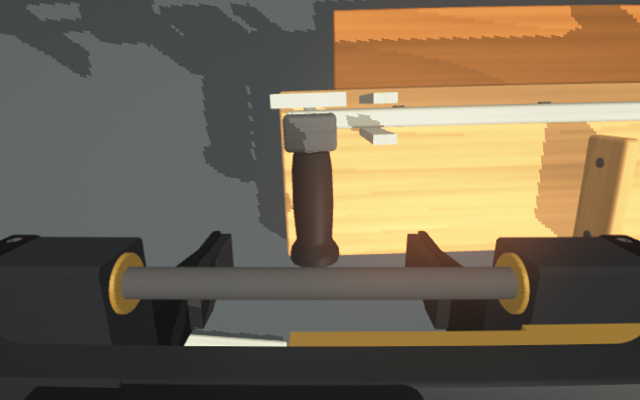

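Handle (cols 290–338) is centred between the pads, and the plank shows tight along the board. Descending.

Emit:
{"op": "arm_command", "data": {
  "steps": [
    [[-0.7,-0.1,2,0,0,-1.5,1],[0,0,2.5,0,0,0,1],[0,0,2.5,0,0,0,1],[0,0,1.2,0,0,0,1],[0,0,0,0,0,0,1]]
  ]
}}

```text
time_s: 15.08
ee_pos: [0.4778, -0.149, 0.0883]
eef_rot: [0.634, 0.773, 0.005, 0.003]
wrist_force: [0.3, -0.4, 0.1]
grip_width: 0.0871
```

```bash
python3 -c "
from h import *
print(incut(bot.sense()['ee_pos']))
plan(lin(cut(-175.3,-70,76),Rdown(101.4),1))"
```

```text
[-171.51258181  -67.37897585   88.33724525]
[-0.27, -0.39, 1.23] [0.7, -0.2, -0.1] mm 13 deg 0.7
```

Emit:
{"op": "arm_command", "data": {
  "steps": [
    [[-0.2,-0.4,0.8,0.6,0,0,1],[0,0,0.4,0,0,0,1],[0,0,0,0,0,0,1],[0,0,0,0,0,0,1],[0,0,0,0,0,0,1]]
  ]
}}

```text
time_s: 15.7
ee_pos: [0.4756, -0.1524, 0.0778]
eef_rot: [0.634, 0.773, 0.001, 0.001]
wrist_force: [-1.5, 0.1, -0.4]
grip_width: 0.0869
```

```bash
python3 -c "
from h import *
print(incut(bot.sense()['ee_pos']))
plan(lin(cut(-175.3,-70,76),Rdown(101.4),1))"
```

```text
[-174.28716307  -70.28231543   77.76368728]
[0.03, -0.1, 0.18] [0.2, 0.0, -0.1] mm 2 deg 0.2
```

Emit:
{"op": "arm_command", "data": {
  "steps": [
    [[0,-0.1,0.2,0,0,0,-1],[0,0,0,0,0,0,-1],[0,0,0,0,0,0,-1],[0,0,0,0,0,0,-1],[0,0,0,0,0,0,-1]]
  ],
  "grip_force": 45
}}

```text
time_s: 16.32
ee_pos: [0.4747, -0.1527, 0.0758]
eef_rot: [0.634, 0.773, 0.001, 0.002]
wrist_force: [0.9, -0.2, -0.1]
grip_width: 0.0448
```

Emit:
{"op": "arm_command", "data": {
  "steps": [
    [[0,0,0,0,0,0,-1],[0,0,0,0,0,0,-1],[0,0,0,0,0,0,-1],[-0.3,0,0,0,0,0,-1],[-0.4,0,0,0,0,0,-1]]
  ]
}}

```text
time_s: 16.95
ee_pos: [0.473, -0.1573, 0.0756]
eef_rot: [0.633, 0.774, 0.001, -0.003]
wrist_force: [1.1, 6.2, 2.2]
grip_width: 0.0267
```

```bash
python3 -c "
from h import *
s=bot.sense();print(incut(s['ee_pos']),s['wrist_force'],s['grip_width'])
plan(lin(cut(-175.3,-84,76),Rdown(101.4),1))"
```

```text
[-177.85659531  -74.59050706   75.63322947] [1.10877421 6.1795877  2.17505133] 0.026718735060352564
[-0.94, 0.25, -0.04] [-0.1, -0.3, 0.1] mm 10 deg 0.3
```

Emit:
{"op": "arm_command", "data": {
  "steps": [
    [[-0.5,0,0,0,0,0,-1],[-0.5,0,0,0,0,0,-1],[-0.5,0,0,0,0,0,-1],[-0.5,0,0,0,0,0,-1],[-0.5,0,0,0,0,0,-1]]
  ]
}}

```text
time_s: 17.58
ee_pos: [0.4748, -0.1671, 0.0754]
eef_rot: [0.635, 0.772, 0.008, -0.014]
wrist_force: [5.1, 17.9, 6.2]
grip_width: 0.0266
```

```bash
python3 -c "
from h import *
s=bot.sense();print(incut(s['ee_pos']),s['wrist_force'],s['grip_width'])"
```

```text
[-177.99527174  -84.54495983   75.4397014 ] [ 5.06859781 17.91692199  6.22798141] 0.026618488407729343
```

Emit:
{"op": "arm_command", "data": {
  "steps": [
    [[-0.4,0,-0.5,1,0,0,-1],[-0.4,0.02,-0.9,1.7,0,0,-1],[-0.4,0.03,-1.1,2,0,0,-1],[-0.4,0.04,-1.1,2,0,0,-1],[-0.4,0.04,-1.1,2,0,0,-1]]
  ]
}}

```text
time_s: 18.2
ee_pos: [0.4777, -0.1662, 0.117]
eef_rot: [0.635, 0.767, -0.041, -0.083]
wrist_force: [1.7, 10.9, -3.8]
grip_width: 0.0264
```

```bash
cat > st.py <<'E'
from h import *
s=bot.sense();p=incut(s['ee_pos']);r=R.from_quat(s['eef_rot'])
th=np.degrees(np.arctan2(p[2]-75.4,135-p[0]));rad=np.hypot(p[2]-75.4,135-p[0])
zt=r.as_matrix()[:,2]; 
print("cut",p.round(1),"th",th.round(2),"rad",rad.round(1),"toolpitch",np.degrees(np.arctan2(-zt@ex,-zt[2])).round(1),"rolly",np.degrees(np.arcsin(zt@ey)).round(1))
print("F tool",r.inv().apply(s['wrist_force']).round(1),"grip",s['grip_width'].round(4),"q",s['q'].round(2),"dtool x dir",(r.as_matrix()[:,0]@ex).round(3))
E
python3 st.py
```

```text
cut [-175.   -84.2  117. ] th 7.64 rad 312.8 toolpitch 9.7 rolly 4.4Traceback (most recent call last):
  File "st.py", line 6, in <module>
    print("F tool",r.inv().apply(s['wrist_force']).round(1),"grip",s['grip_width'].round(4),"q",s['q'].round(2),"dtool x dir",(r.as_matrix()[:,0]@ex).round(3))
                                                                   ^^^^^^^^^^^^^^^^^^^^^
AttributeError: 'float' object has no attribute 'round'
```

Emit:
{"op": "arm_command", "data": {
  "steps": [
    [[-0.35,0.03,-1.3,2,-0.8,0,-1],[-0.35,0.05,-1.4,2.4,-0.8,0,-1],[-0.3,0.05,-1.4,2.4,-0.8,0,-1],[-0.3,0.05,-1.4,2.4,-0.8,0,-1],[-0.3,0.05,-1.4,2.4,-0.8,0,-1]]
  ]
}}

```text
time_s: 18.82
ee_pos: [0.4913, -0.1598, 0.1772]
eef_rot: [0.624, 0.757, -0.132, -0.144]
wrist_force: [-3.7, 9.1, -1.7]
grip_width: 0.0268
```

```bash
sed -i "s/s\['grip_width'\].round(4)/s['grip_width']/" st.py; python3 st.py
```

```text
cut [-160.4  -80.6  177.2] th 19.01 rad 312.4 toolpitch 22.3 rolly 3.2
F tool [ 9.5 -1.   2.8] grip 0.02680414344305594 q [-0.43  0.63  1.52 -0.18  1.35 -0.55] dtool x dir 0.017
```

Emit:
{"op": "arm_command", "data": {
  "steps": [
    [[-0.25,0.05,-1.4,2.2,-0.8,0,-1],[-0.25,0.05,-1.4,2.2,-0.8,0,-1],[-0.25,0.05,-1.4,2.2,-0.8,0,-1],[-0.25,0.05,-1.4,2.2,-0.8,0,-1],[-0.25,0.05,-1.4,2.2,-0.8,0,-1]]
  ]
}}

```text
time_s: 19.45
ee_pos: [0.5173, -0.1505, 0.235]
eef_rot: [0.601, 0.741, -0.221, -0.202]
wrist_force: [-5.7, 5.1, 0.1]
grip_width: 0.0267
```

```bash
python3 st.py
```

```text
cut [-133.1  -76.7  235. ] th 30.76 rad 312.0 toolpitch 34.8 rolly 1.5
F tool [ 6.1 -3.7  2.6] grip 0.026690802810648687 q [-0.34  0.68  1.31 -0.28  1.7  -0.51] dtool x dir -0.0
```

Emit:
{"op": "arm_command", "data": {
  "steps": [
    [[-0.2,0.05,-1.4,2,-0.4,0,-1],[-0.2,0.05,-1.4,1.8,-0.4,0,-1],[-0.2,0.05,-1.2,1.5,0,0,-1],[-0.2,0.04,-0.7,1,0,0,-1],[-0.2,0,-0.2,0,0,0,-1]]
  ]
}}

```text
time_s: 20.08
ee_pos: [0.5423, -0.1433, 0.2717]
eef_rot: [0.585, 0.724, -0.266, -0.248]
wrist_force: [-3.2, 5.4, -0.6]
grip_width: 0.0263
```

```bash
python3 st.py
```

```text
cut [-107.1  -74.5  271.7] th 39.04 rad 311.7 toolpitch 42.7 rolly 2.3
F tool [ 5.8 -1.   2.1] grip 0.026290615722632107 q [-0.31  0.74  1.14 -0.32  1.94 -0.53] dtool x dir 0.006
```

Emit:
{"op": "arm_command", "data": {
  "steps": [
    [[-0.15,0,-0.4,0,0,0,-1],[-0.15,0,-0.25,0,0,0,-1],[-0.15,0,-0.15,0,0,0,-1],[-0.15,0,-0.15,0,0,0,-1],[-0.15,0,-0.15,0,0,0,-1]]
  ]
}}

```text
time_s: 20.7
ee_pos: [0.5453, -0.1411, 0.2758]
eef_rot: [0.585, 0.72, -0.266, -0.261]
wrist_force: [-4.2, 4.4, -1.9]
grip_width: 0.0267
```

```bash
python3 st.py; python3 chk.py pics/t6.png; python3 -c "
from h import *
c=bot.camera('side'); im=c['color']; cv2.imwrite('pics/s6.png',im); cv2.imwrite('pics/s6c.png',cv2.resize(im[130:260,250:410],None,fx=5,fy=4.6,interpolation=cv2.INTER_CUBIC))
W=cloud(c); 
c=bot.camera('top'); cv2.imwrite('pics/t6f.png',c['color'])"; python3 st.py
```

```text
cut [-103.7  -72.9  275.8] th 40.01 rad 311.7 toolpitch 43.6 rolly 3.5
F tool [ 5.  -0.9  3.9] grip 0.026674566060508408 q [-0.31  0.75  1.11 -0.31  1.98 -0.53] dtool x dir 0.019
plank ((633.62939453125, 1.3252792358398438), (225.9069061279297, 63.25019073486328), 10.952947616577148) in cutter [10.92484853 49.26138169 16.        ]
cut [-103.7  -73.   275.8] th 40.0 rad 311.7 toolpitch 43.6 rolly 3.4
F tool [ 5.7 -1.2  3.4] grip 0.02666423842539933 q [-0.31  0.75  1.11 -0.31  1.98 -0.53] dtool x dir 0.019
```

View pics/s6c.png

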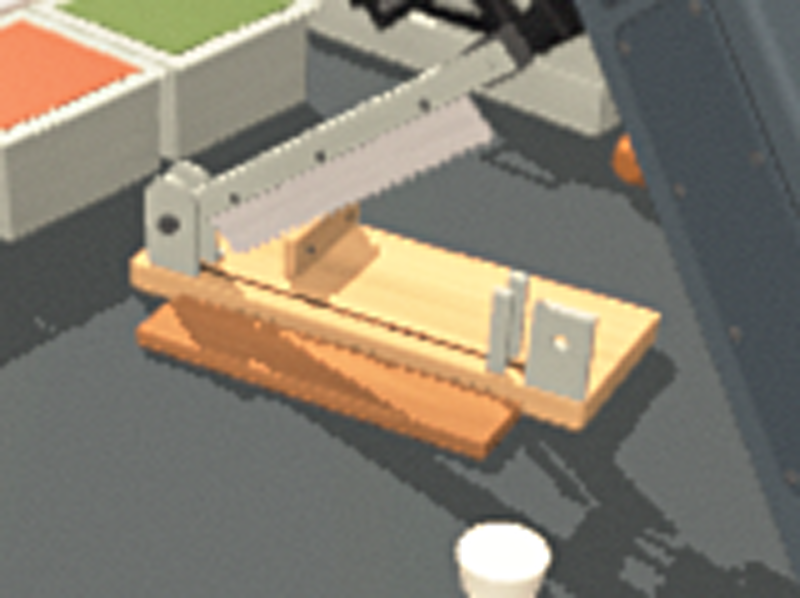

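View pics/t6.png

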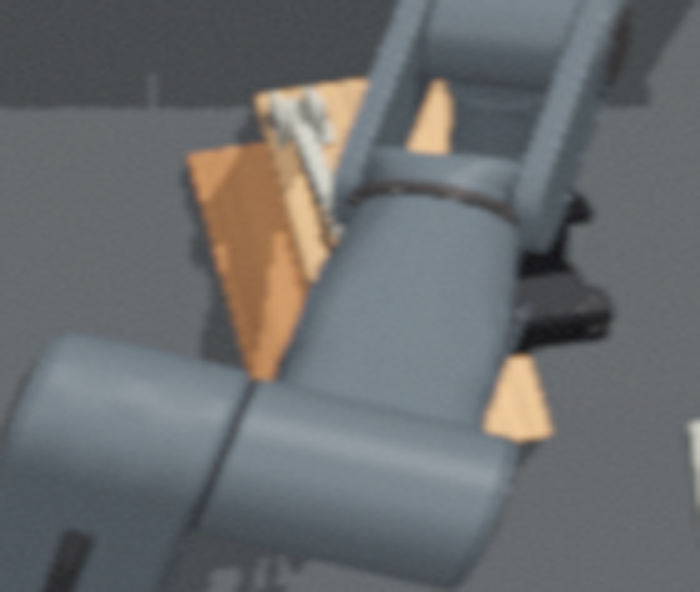

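View pics/t6f.png

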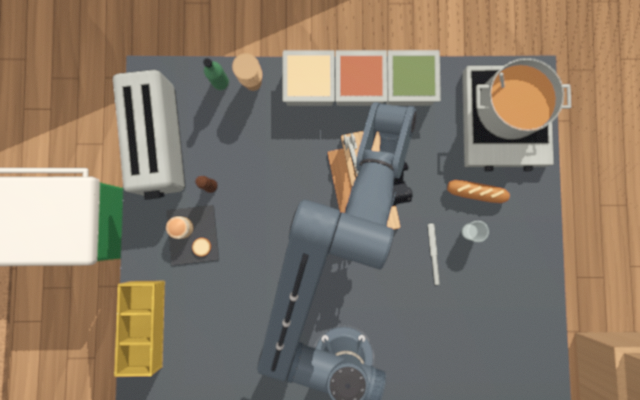

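Side view shows the blade arm up at about 40°, the pin hole free at (560,342), and the plank tight along the board. Top view shows the bystanders unmoved, and the pose is steady. Handing in.

```bash
python3 st.py; python3 -c "
from plant import bot
print(bot.sign_off())"
```

```text
cut [-103.7  -73.   275.8] th 40.0 rad 311.7 toolpitch 43.6 rolly 3.4
F tool [ 5.7 -1.2  3.4] grip 0.02666423842539933 q [-0.31  0.75  1.11 -0.31  1.98 -0.53] dtool x dir 0.019
the job is handed in; nothing more can be done
None
```

The job is handed in with the blade arm held up at about 40° by its handle and the plank flush along the outfeed side. It took about 21 s of the 72 s allowed.

- **Plank:** I carried it over, set it down parallel to the cutter, and pushed it against the outfeed face with both fingertips until the force reached 12 N. Just after the push it was centred at cutter x ≈ -16 mm (target -15) and parallel to the face within 0.1°.
- **Handle and arm:** I gripped the handle, pulled it out the full 14 mm to its stop (18 N), and lifted along the hinge arc. The last reading, taken from the gripper's position, was 40.0°, and it stayed steady while I took the final pictures. The handle had slid most of the way home by then, with the lock pin well above the plate.
- **Everything else:** the final side view shows the plank still tight along the board. In the final top view the slate, jar, toast, tumbler, mill, baguette and knife look unmoved; the robot hides the ramekin there, but it is in its place in the side view.

**Check that disagreed:** the final automatic plank measurement from the top camera gave a length of 226 mm and a centre at x = +11 mm. The robot hid one end of the plank in that picture, so I relied on the earlier unobstructed measurement and the final side view instead.

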